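# Put the objective away and close the heavy cover of the dry case

### The job

Stand the loose microscope objective upright in the empty seat of the dry case and let go of it. Then, pushing gently from above and behind, lower the heavy hinged cover without slamming it and press it fully home on its rubber seal without forcing it, so that it stays shut. Leave the other things on the table where they are.

Things in the scene. Friction and masses are not known exactly. Their poses are not given: they have to be found in the camera images.
- case: Grey open-topped dry case, fixed to the table, 220 (x) by 280 (y) by 90 mm high, walls and floor 6 mm. Origin: centre of its underside; z up, y along the hinge, -x its front, +x its hinge side. Inside at the front stand two black blocks side by side, one with an empty hole, one holding a fixed objective; behind them a fixed cartridge, 56 mm high. Case and cover bear no more than 35 N of pushing.
- hinge (a point): Middle of the cover's hinge line: 110 mm from the case's origin along the case's +x, 95 mm above the table. Axes as the case's. The stiff, damped hinge holds the cover wherever it is left: pushing it square, 185 mm from the hinge, takes 1 to 12 N, more the more upright it is.
- cover (a joint): Angle of the case's white cover: 0 = fully home (level, hard stop), grows as it opens, 1.57 = upright; starts at 1.25 to 1.45, leaning a little to the front. The last 0.02 rad squeeze a rubber seal bead on the front rim and need 8 to 15 N, 185 mm from the hinge; once within 0.008 rad it stays shut. It slams if it nears the seal faster than 0.45 rad/s (80 mm/s at 185 mm).
- cover_edge (a point): Middle of the cover's free edge, on its outer (upper) face. The cover is a flat slab, 232 mm from hinge line to free edge, 286 mm wide, 14 mm thick, 1.1 to 1.5 kg; its outer face lies 11 mm off the hinge line, its inner face 3 mm on the other side. Axes are the cover's: -x from hinge to free edge, z out of the outer face.
- seat_empty: The black block with the empty hole, in the left or the right front of the case: 76 by 76 by 30 mm, top 36 mm above the table. Origin: centre of its underside, 6 mm above the table. The round hole in its middle is 43 mm wide and 18 mm deep, with a 2 mm chamfer.
- seat_floor (a point): Middle of the floor of the empty hole, 12 mm above the block's underside and 18 mm above the table; z up.
- objective: The loose microscope objective, standing upright on the table beside the case: dark steel barrel, 62 mm high; foot 39 mm wide up to 22 mm, body 44 mm wide from 23 to 50 mm, a narrower nose above with the lens; 0.18 kg. Origin: centre of its foot's underside; z up along its axis. Seated, its foot stands on the hole's floor and its top is 80 mm above the table.
- bottle: Bystander: small closed bottle, 48 mm wide, 100 mm high, on the other side of the case from the objective. Origin: centre of its underside.
- cap: Bystander: flat black lens cap on the table, 52 mm wide, 12 mm high. Origin: centre of its underside.
- handpiece: Bystander: slim aluminium handpiece lying on the table, 140 mm long, 16 mm thick. Origin: under its middle; x along it.
- dish: Bystander: shallow glass dish, 90 mm wide, 22 mm high, at the right. Origin: centre of its underside.
- tin: Bystander: aluminium tin, 60 mm wide, 50 mm high, at the left. Origin: centre of its underside.
Not all that is in view belongs to the job. Leave any orange look-alike of the objective alone.

How it is judged:
By the outcome, as a careful person would: the job done as asked, in the order asked, and still so for the second after the job is handed in, with the robot touching nothing.
It also fails if it takes over 72 s, if anything falls off the work surface, if the arm or the gripper's body presses on something with over 40 N, if the wrist force passes 120 N, or if a joint passes its speed limit or range.

### The arm

A 6-joint arm with a two-finger parallel gripper is mounted at the origin on the work surface. World frame = base frame: x ahead of the robot, y to its left, z up, the work surface at z = 0. Lengths are in m, angles in rad, forces in N, time in s.
With the tool pointing down it reaches from about 0.35 to 0.975 m from the base axis. Payload 4.9 kg.
Tool frame: the origin (TCP) lies between the finger pads; the fingertips stand 8 mm ahead of it and the grasp point (between the pads) lies 11 mm behind it; z points along the fingers, y is the direction in which the jaws open and shut (so a half turn about z gives the same grasp; the last joint's range is limited). The gripper opens to 85 mm and grips with 20 to 120 N. Pads are 22 mm wide; open, the fingers measure 114 mm over their backs; the gripper's body (76 mm by 85 mm) begins 54 mm behind the grasp point. The pads swing forward as they close: fully open they stand 13 mm farther back than shut.
Start: joints at [1.099, 0.053, 1.613, -0, 1.476, -0.119], TCP at [0.216, 0.586, 0.239] pointing down, gripper open.
Joint ranges: [-3.01, 3.01], [-1.01, 2.22], [0.06, 2.58], [-1.02, 4.17], [0.09, 2.62], [-3.14, 3.14]. Speed limits (rad/s): [2.57, 2.57, 3.14, 3.14, 3.14, 3.14].

### API

Orientations are given as a rotation vector (axis times angle).
In Python, from station import ctrl gives the robot as it stands. The module is installed in compiled form; this text tells all that it offers.
- The arm moves only by the shell command python3 -m creep 'ROWS' [FORCE]. ROWS is JSON, a list of rows, each an object with "hand": the opening, from 0 (shut) to 1 (fully open); "translation": the shift along the tool's x, y, z in cm, a list of three; "delta_rot": the turn, a rotation vector about the tool's x, y, z in degrees, a list of three. A call has 1 to 8 rows; each row shifts and turns the commanded pose from where the row before left it, along the tool's axes as they then stand; what a row does not reach is not made up. A row lasts 1/8 s, in which the tool goes at most 62.5 mm and 10.7 degrees, less where a joint would pass 70% of its speed; a pose out of reach is approached as far as the arm can. A call with a gripper value outside its range is refused whole. The fingers move at their own pace and stop on an object; FORCE is the grip in N (left out, the last holds). Time passes only in rows, so rows that do not move let the fingers close. It gives the time, the measured TCP pose, the force and the opening at its end, in the units of the state.
- ctrl.get_obs(): the state, without advancing time (a new reading comes with each control period).
- ctrl.get_image(name): name is "scene" or "side" or "wrist"; returns (picture, depth): 480x640x3 uint8, red, green, blue; 480x640 float32, m along the optical axis (not along the pixel's ray), 0 where there is no reading.
- ctrl.calibration(name): a dict with "fx", "fy", "cx", "cy" (pixels), "T" (4x4, takes a point from camera to world coordinates). Camera axes: x right, y up, looking along -z (the intrinsics and any distortion apply to the point x, -y, -z); pixel columns grow to the right and rows downward; lengths in m; the calibration is good to about 2 mm. A picture is of the moment at which its call begins: read the wrist's pose just before it. calibration takes no time and is no camera call; for the wrist camera it gives the pose at the moment of the call.
- ctrl.finish_job(): hands the job in, once; it reports no verdict.
The state is a dict: "t": time; "q": joint angles; "dq": joint speeds; "effort": joint torques, N m; "tool_pos": TCP position; "tool_rot": TCP orientation; "contact_force": force on the tool from outside, world axes, zero at the start; "wrist_torque": the same for the moment, N m; "opening": finger opening in m.
Only numpy, scipy, OpenCV 4.12 (cv2) and the standard library are available. Lean on these libraries where they do the work, as an engineer would, in place of code of your own. Each camera call takes 0.05 s, during which the arm holds its last target.

## Working session

There is one attempt and no reset: what is moved stays moved. The work goes in short steps, Python scripts to look and compute and a shell command to move; the robot and the scene stay as the last step left them, time stands still between calls to the robot, and variables do not carry over. Pictures are saved under pics/ and viewed, and the job is handed in when it is done.

```bash
mkdir -p pics; ls; python3 - <<'E'
from station import ctrl
import cv2
o=ctrl.get_obs(); print({k:(o[k] if not hasattr(o[k],'tolist') else o[k].round(3).tolist()) for k in o})
for n in ['scene','side','wrist']:
    c=ctrl.calibration(n); print(n,{k:(v.round(3).tolist() if hasattr(v,'round') and k=='T' else v) for k,v in c.items()})
    p,d=ctrl.get_image(n); cv2.imwrite(f'pics/{n}0.png',p[:,:,::-1])
    import numpy as np; np.savez(f'pics/{n}0.npz',p=p,d=d,T=c['T'],K=[c['fx'],c['fy'],c['cx'],c['cy']])
E
```

```text
pics
{'t': 0.0, 'q': [1.099, 0.053, 1.614, -0.0, 1.476, -0.119], 'dq': [0.001, -0.002, 0.0, 0.001, 0.001, 0.001], 'effort': [0.001, -39.367, -37.018, -0.0, 0.007, -0.0], 'tool_pos': [0.216, 0.586, 0.238], 'tool_rot': [-0.551, -3.092, 0.003], 'contact_force': [-0.031, -0.186, 1.334], 'wrist_torque': [0.048, 0.012, -0.02], 'opening': 0.08532488544049949}
scene {'fx': 443.84130418858683, 'fy': 443.84130418858683, 'cx': 316.2117437846226, 'cy': 245.38321511345444, 'T': [[-0.999, -0.032, 0.001, 0.55], [0.029, -0.886, 0.462, 0.53], [-0.014, 0.462, 0.887, 1.086], [0.0, 0.0, 0.0, 1.0]]}
side {'fx': 567.5744297290831, 'fy': 567.5744297290831, 'cx': 320.28232867684477, 'cy': 239.71365419619374, 'T': [[0.881, 0.262, -0.395, 0.083], [-0.473, 0.501, -0.724, -0.843], [0.008, 0.825, 0.565, 0.762], [0.0, 0.0, 0.0, 1.0]]}
wrist {'fx': 415.3120307139596, 'fy': 415.3120307139596, 'cx': 320.0808423244705, 'cy': 231.04396928182373, 'T': [[0.346, -0.887, -0.306, 0.136], [0.938, 0.326, 0.116, 0.615], [-0.003, -0.327, 0.945, 0.373], [0.0, 0.0, 0.0, 1.0]]}
```

View pics/scene0.png

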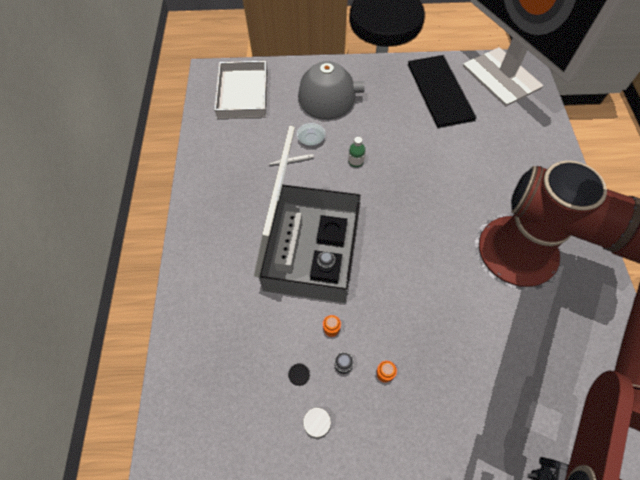

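View pics/side0.png

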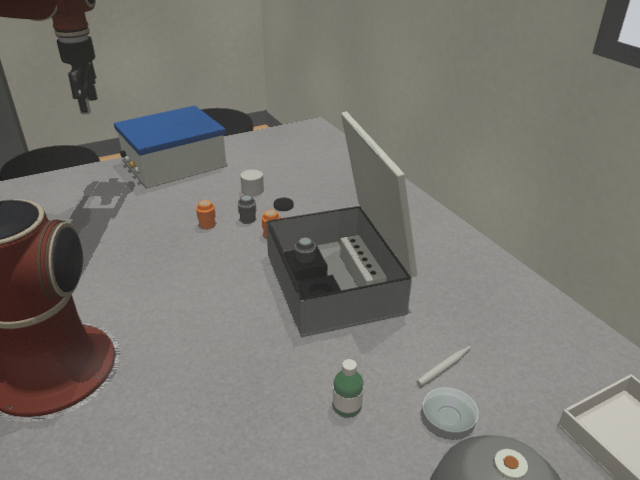

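View pics/wrist0.png

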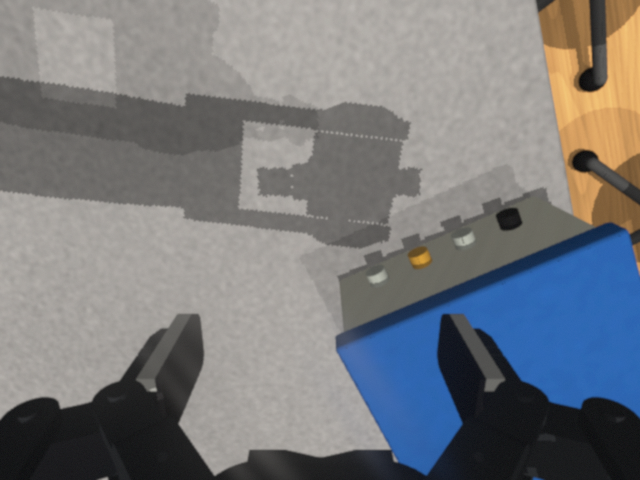

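Scene: dark objective at (344,362), flanked by orange look-alikes at (332,324) and (387,371). The empty seat is at about (332,230), the fixed objective at (326,260), and the cover stands at about (280,180). The dark one fits the description. I'll confirm it in a crop and measure.

```bash
cat > h.py <<'E'
import numpy as np, cv2
def load(n):
    z=np.load(f'pics/{n}.npz'); return z['p'],z['d'],z['T'],z['K']
def pts(d,T,K):
    v,u=np.mgrid[:480,:640]; x=(u-K[2])/K[0]*d; y=-(v-K[3])/K[1]*d
    P=np.stack([x,y,-d,np.ones_like(d)],-1)@T.T
    return P[...,:3]
def ray(u,v,T,K,z):
    r=T[:3,:3]@np.array([(u-K[2])/K[0],-(v-K[3])/K[1],-1]); o=T[:3,3]
    return o+r*(z-o[2])/r[2]
def snap(ctrl,n,name):
    c=ctrl.calibration(n); p,d=ctrl.get_image(n); K=np.array([c['fx'],c['fy'],c['cx'],c['cy']])
    cv2.imwrite(f'pics/{name}.png',p[:,:,::-1]); np.savez(f'pics/{name}.npz',p=p,d=d,T=c['T'],K=K); return p,d,np.array(c['T']),K
E
python3 - <<'E'
from h import *
p,d,T,K=load('scene0'); P=pts(d,T,K)
print('table z',np.median(P[300:340,180:260,2]))
cv2.imwrite('pics/crop0.png',cv2.resize(p[170:440,250:420,::-1],None,fx=2.2,fy=2.2,interpolation=cv2.INTER_CUBIC))
def clus(n,p,P,box):
    x0,x1,y0,y1=box
    m=((P[...,0]>x0)&(P[...,0]<x1)&(P[...,1]>y0)&(P[...,1]<y1)&(P[...,2]>.008)&(P[...,2]<.2)).astype(np.uint8)
    k,l,s,c=cv2.connectedComponentsWithStats(m)
    for i in range(1,k):
        if s[i,4]>25:
            q=P[l==i]; zt=np.percentile(q[:,2],97); t=q[q[:,2]>zt-.008]
            print(n,'px',c[i].round(),'n',s[i,4],'zmax',zt.round(3),'topc',((t.min(0)+t.max(0))/2).round(3),'ext',(q.max(0)-q.min(0)).round(3),'col',np.median(p[l==i],0))
clus('scene',p,P,(.2,.9,.17,.6))
p2,d2,T2,K2=load('side0'); P2=pts(d2,T2,K2)
clus('side',p2,P2,(.2,.9,.17,.6))
for n,P_,p_ in (('scene',P,p),('side',P2,p2)):
    # case top rim points
    m=(P_[...,2]>.082)&(P_[...,2]<.098)&(P_[...,0]>.3)&(P_[...,0]<.8)&(abs(P_[...,1])<.2)&(p_.max(-1)<120)
    q=P_[m]; r=cv2.minAreaRect(q[:,:2].astype(np.float32)); print(n,'rim',m.sum(),r)
    # cover: white high
    m=(P_[...,2]>.13)&(P_[...,0]>.45)&(P_[...,0]<.95)&(abs(P_[...,1])<.25)&(P_[...,2]<.4)&(p_.min(-1)>120)
    q=P_[m]; c=q.mean(0); u,s,vt=np.linalg.svd(q-c,full_matrices=False); print('cover',len(q),c,vt[2],s,q.max(0),q.min(0))
E
```

```text
table z 0.0006273277743062966
scene px [332. 325.] n 310 zmax 0.066 topc [0.518 0.205 0.063] ext [0.042 0.046 0.06 ] col [208.  114.5  47.5]
scene px [344. 363.] n 333 zmax 0.066 topc [0.495 0.297 0.065] ext [0.042 0.044 0.062] col [97. 96. 96.]
scene px [386. 371.] n 347 zmax 0.065 topc [0.397 0.318 0.062] ext [0.043 0.042 0.058] col [208. 115.  49.]
scene px [299. 374.] n 378 zmax 0.016 topc [0.6   0.312 0.013] ext [0.05  0.052 0.01 ] col [42. 40. 42.]
scene px [317. 423.] n 658 zmax 0.054 topc [0.559 0.424 0.051] ext [0.057 0.059 0.047] col [231. 228. 223.]
side px [180. 155.] n 3615 zmax 0.123 topc [0.431 0.579 0.12 ] ext [0.26  0.042 0.118] col [107. 107. 102.]
side px [250. 193.] n 907 zmax 0.064 topc [0.51  0.339 0.062] ext [0.118 0.183 0.06 ] col [105. 104.  99.]
side px [283. 203.] n 194 zmax 0.017 topc [0.601 0.311 0.014] ext [0.05  0.055 0.011] col [53. 52. 51.]
side px [206. 213.] n 424 zmax 0.065 topc [0.399 0.316 0.063] ext [0.043 0.046 0.06 ] col [126.  77.  51.]
side px [269. 218.] n 207 zmax 0.066 topc [0.518 0.202 0.063] ext [0.044 0.035 0.059] col [157.  95.  53.]
scene rim 1105 ((0.5571310520172119, -0.021610379219055176), (0.28247568011283875, 0.21990610659122467), 79.05399322509766)
cover 768 [ 0.62367267 -0.02341747  0.32154168] [ 0.94515948 -0.18325981  0.27035051] [2.24869777 0.34760255 0.11309725] [0.69347046 0.10633452 0.32736436] [ 0.59035385 -0.17369778  0.14276898]
side rim 2092 ((0.5604220628738403, -0.022657006978988647), (0.2878054976463318, 0.2232843041419983), 79.1783676147461)
cover 623 [ 0.61946046 -0.05863905  0.31787902] [ 0.94579467 -0.17863158  0.27122536] [2.11069835 0.623995   0.09960151] [0.65399188 0.10491277 0.32628234] [ 0.59127861 -0.18407603  0.13707136]
```

View pics/crop0.png

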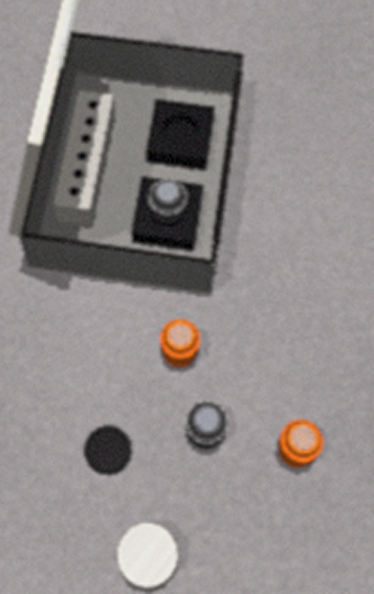

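The crop confirms it: the steel-grey objective at crop (207,424), with the orange look-alikes to either side. The empty hole is in the upper block at crop (181,135), which is the -y side. Next I'll get the seat estimate and the first move.

```bash
python3 - <<'E'
from h import *
from scipy.spatial.transform import Rotation as R
C=np.array([.559,-.022]); a=np.radians(-10.9); X=np.array([np.cos(a),np.sin(a)]); Y=np.array([-X[1],X[0]])
for n in ('scene0','side0'):
    p,d,T,K=load(n); P=pts(d,T,K); q=(P[...,:2]-C); cx=q@X; cy=q@Y
    m=(abs(P[...,2]-.036)<.006)&(abs(cx)<.1)&(abs(cy)<.13)&(p.max(-1)<60)
    for s in (-1,1):
        k=m&(cy*s>0); r=cv2.minAreaRect(np.stack([cx[k],cy[k]],-1).astype(np.float32)); print(n,s,k.sum(),r)
    m=(P[...,2]<.03)&(P[...,2]>.012)&(cx<0)&(cx>-.1)&(cy<0)&(cy>-.09)&(p.max(-1)<60); print('hole',m.sum(),cx[m].mean(),cy[m].mean(),P[m][:,2].mean())
    k=(abs(cx-.062)<.03)  # nothing
    # objective nose: top ring
    o=(np.hypot(P[...,0]-.495,P[...,1]-.298)<.035)&(P[...,2]>.01); b=P[o]; 
    for z0,z1 in ((.025,.048),(.053,.068)):
        t=b[(b[:,2]>z0)&(b[:,2]<z1)]; print('obj',z0,len(t),t.min(0),t.max(0))
from station import ctrl
o=ctrl.get_obs(); M=R.from_rotvec(o['tool_rot']).as_matrix(); print(M.round(3))
print('to above obj', M.T@(np.array([.495,.297,.13])-o['tool_pos'])*100)
E
```

```text
scene0 -1 502 ((-0.04482825845479965, -0.05374034494161606), (0.07295627892017365, 0.07738356292247772), 0.1405547559261322)
scene0 1 451 ((-0.04507121816277504, 0.056420907378196716), (0.07335469126701355, 0.07489356398582458), 0.49218085408210754)
hole 240 -0.04463771107781066 -0.04683270461261638 0.02005783252043076
obj 0.025 33 [0.47231788 0.27713844 0.02580566] [0.51414263 0.31776738 0.04782507]
obj 0.053 215 [0.47534669 0.27476999 0.05308787] [0.51411278 0.31609495 0.06723044]
side0 -1 472 ((-0.04408666491508484, -0.043380532413721085), (0.07487224042415619, 0.056641124188899994), 1.2893205881118774)
side0 1 538 ((-0.04439324885606766, 0.05314883217215538), (0.07806666940450668, 0.0745219960808754), 89.67339324951172)
hole 157 -0.04053180808877762 -0.04031571289107665 0.022487068155227625
obj 0.025 141 [0.47338664 0.27076013 0.02502166] [0.51501043 0.30572153 0.04758068]
obj 0.053 141 [0.4747768  0.27226543 0.05307322] [0.51507914 0.31289675 0.06749664]
[[-0.938  0.346 -0.001]
 [ 0.346  0.938 -0.001]
 [ 0.    -0.002 -1.   ]]
to above obj [-36.19920891 -17.46208629  10.85446119]
```

```bash
python3 -m creep '[{"hand":1,"translation":[-5,-2.4,0],"delta_rot":[0,0,0]},{"hand":1,"translation":[-5,-2.4,0],"delta_rot":[0,0,0]},{"hand":1,"translation":[-5,-2.4,0],"delta_rot":[0,0,0]},{"hand":1,"translation":[-5,-2.4,0],"delta_rot":[0,0,0]},{"hand":1,"translation":[-5,-2.4,0],"delta_rot":[0,0,0]},{"hand":1,"translation":[-5,-2.4,0],"delta_rot":[0,0,0]},{"hand":1,"translation":[-4,-2,0],"delta_rot":[0,0,0]},{"hand":1,"translation":[-2,-1,0],"delta_rot":[0,0,-9.3]}]'; python3 - <<'E'
from h import *
from station import ctrl
snap(ctrl,'wrist','w1')
E
```

```text
t: 1.15
tool_pos: [0.4949, 0.2968, 0.2389]
tool_rot: [-0.296, -3.127, 0.001]
contact_force: [-0.7, -0.7, 0.3]
opening: 0.0853
```

View pics/w1.png

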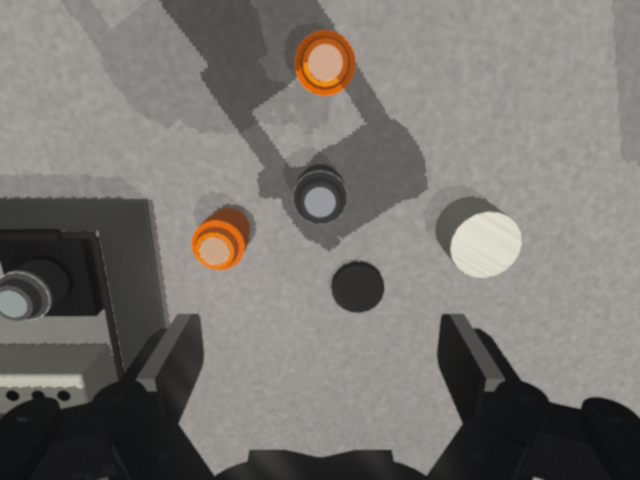

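The wrist view shows the objective's lens at (320,202), centred between the jaws in x. The orange pieces are at (217,248) and (325,62).

```bash
python3 - <<'E'
from h import *
p,d,T,K=load('w1'); P=pts(d,T,K)
print(ray(320,202,T,K,.062))
o=(np.hypot(P[...,0]-.495,P[...,1]-.298)<.04)&(P[...,2]>.03); b=P[o]
for z0,z1 in ((.03,.05),(.058,.07)):
    t=b[(b[:,2]>z0)&(b[:,2]<z1)]; print(z0,len(t),t.min(0),t.max(0),(t.min(0)+t.max(0))/2)
E
```

```text
[0.49335536 0.2963887  0.062     ]
0.03 318 [0.47143082 0.27441721 0.03004704] [0.51572605 0.318471   0.04999279] [0.49357843 0.2964441  0.04001992]
0.058 1385 [0.47653893 0.27967446 0.0580021 ] [0.50923685 0.31318459 0.06470762] [0.49288789 0.29642952 0.06135486]
```

```bash
python3 -m creep '[{"hand":1,"translation":[0.13,0,5],"delta_rot":[0,0,0]},{"hand":1,"translation":[0,0,5],"delta_rot":[0,0,0]},{"hand":1,"translation":[0,0,5],"delta_rot":[0,0,0]},{"hand":1,"translation":[0,0,3.5],"delta_rot":[0,0,0]},{"hand":1,"translation":[0,0,2.4],"delta_rot":[0,0,0]},{"hand":0.45,"translation":[0,0,0],"delta_rot":[0,0,0]},{"hand":0.3,"translation":[0,0,0],"delta_rot":[0,0,0]},{"hand":0.3,"translation":[0,0,0],"delta_rot":[0,0,0]}]' 40;  python3 -m creep '[{"hand":0.3,"translation":[0,0,0],"delta_rot":[0,0,0]},{"hand":0.3,"translation":[0,0,0],"delta_rot":[0,0,0]}]'
```

```text
t: 2.2
tool_pos: [0.4937, 0.2997, 0.0324]
tool_rot: [0.299, 3.124, 0.002]
contact_force: [0.2, 1.1, -1.4]
opening: 0.0428
t: 2.45
tool_pos: [0.4937, 0.2997, 0.0322]
tool_rot: [0.299, 3.125, 0.003]
contact_force: [-1.1, -0.3, 5.7]
opening: 0.0428
```

```bash
python3 -m creep '[{"hand":0.3,"translation":[0,0,-2],"delta_rot":[0,0,0]},{"hand":0.3,"translation":[0,0,-4],"delta_rot":[0,0,0]},{"hand":0.3,"translation":[0,0,-5],"delta_rot":[0,0,0]},{"hand":0.3,"translation":[0,0,-5],"delta_rot":[0,0,0]},{"hand":0.3,"translation":[0,0,-2],"delta_rot":[0,0,0]},{"hand":0.3,"translation":[0,0,0],"delta_rot":[0,0,0]}]'; python3 - <<'E'
from h import *
from scipy.spatial.transform import Rotation as R
from station import ctrl
o=ctrl.get_obs(); M=R.from_rotvec(o['tool_rot']).as_matrix(); print(o['tool_pos'],M.round(3).tolist(),o['contact_force'],o['opening'])
C=np.array([.559,-.022]); a=np.radians(-10.9); X=np.array([np.cos(a),np.sin(a)]); Y=np.array([-X[1],X[0]])
s=C-.0445*X-.0535*Y; print(s, M.T@(np.r_[s,o['tool_pos'][2]]-o['tool_pos'])*100)
snap(ctrl,'wrist','w2')
E
```

```text
t: 3.2
tool_pos: [0.4929, 0.2993, 0.2116]
tool_rot: [0.298, 3.125, 0.002]
contact_force: [-0.6, -0.1, -1.3]
opening: 0.0426
[0.49285607 0.29930074 0.21162862] [[-0.982, 0.189, 0.002], [0.189, 0.982, 0.001], [-0.002, 0.002, -1.0]] [-0.56964773 -0.10582535 -1.34775296] 0.042559461374846466
[ 0.50518623 -0.06612004] [ -8.12794154 -35.6479862   -0.03787121]
```

View pics/w2.png

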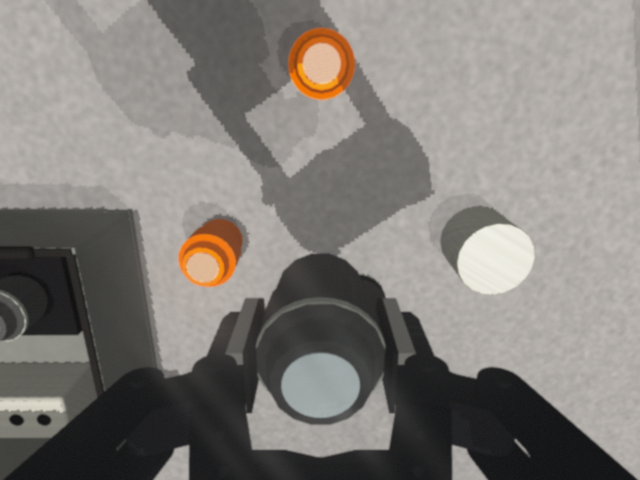

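The objective is held upright, its lens at (320,385). Now moving above the seat.

```bash
python3 -m creep '[{"hand":0.3,"translation":[-1,-4.5,0],"delta_rot":[0,0,0]},{"hand":0.3,"translation":[-1,-4.5,0],"delta_rot":[0,0,0]},{"hand":0.3,"translation":[-1,-4.5,0],"delta_rot":[0,0,0]},{"hand":0.3,"translation":[-1,-4.5,0],"delta_rot":[0,0,0]},{"hand":0.3,"translation":[-1,-4.5,0],"delta_rot":[0,0,0]},{"hand":0.3,"translation":[-1,-4.5,0],"delta_rot":[0,0,0]},{"hand":0.3,"translation":[-1,-4.5,0],"delta_rot":[0,0,0]},{"hand":0.3,"translation":[-1.1,-4.1,0],"delta_rot":[0,0,0]}]';python3 -m creep '[{"hand":0.3,"translation":[0,0,0],"delta_rot":[0,0,0]},{"hand":0.3,"translation":[0,0,0],"delta_rot":[0,0,0]}]'; python3 - <<'E'
from h import *
from station import ctrl
snap(ctrl,'wrist','w3')
E
```

```text
t: 4.25
tool_pos: [0.5026, -0.067, 0.2065]
tool_rot: [-0.299, -3.121, -0.002]
contact_force: [-0.4, 0.4, -2.7]
opening: 0.0428
t: 4.5
tool_pos: [0.5033, -0.0653, 0.2077]
tool_rot: [-0.299, -3.123, -0.002]
contact_force: [-0.2, -0.3, -2.0]
opening: 0.0424
```

View pics/w3.png

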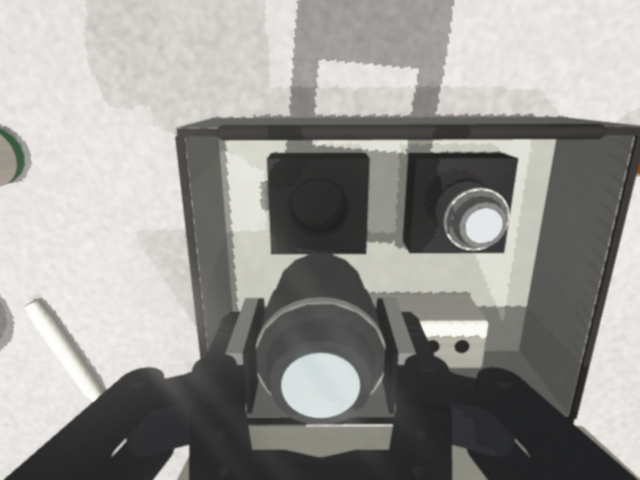

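```bash
python3 - <<'E'
from h import *
from station import ctrl
from scipy.spatial.transform import Rotation as R
p,d,T,K=load('w3'); o=ctrl.get_obs(); print(o['tool_pos'])
c=p[140:265,255:385,::-1].astype(float); c=np.clip((c-5)*4,0,255).astype(np.uint8)
cv2.imwrite('pics/crop3.png',cv2.resize(c,None,fx=5,fy=4.6,interpolation=cv2.INTER_CUBIC)[:600])
g=p.max(-1); m=((g<75)).astype(np.uint8)[:262,:400].copy(); m[:150]=0; m[:,:262]=0;m[:,380:]=0;m[254:]=0
cnt=max(cv2.findContours(m,0,2)[0],key=cv2.contourArea); r=cv2.minAreaRect(cnt); print(r)
P=pts(d,T,K)
k=(abs(P[...,2]-.036)<.005); k[:150]=0;k[262:]=0;k[:,:262]=0;k[:,380:]=0
q=P[k]; b=cv2.minAreaRect(q[:,:2].astype(np.float32)); print('blk depth',b,np.median(q[:,2]))
h=(P[...,2]<.026)&(P[...,2]>.01); h[:175]=0;h[240:]=0;h[:,285:]&=1;h[:,:285]=0;h[:,355:]=0
q=P[h]; print('hole floor',h.sum(),q.min(0),q.max(0),(q.min(0)+q.max(0))/2)
pl=p[300:430,260:385].astype(int); mm=((pl.min(-1)>150)).astype(np.uint8)
n,l,s,ce=cv2.connectedComponentsWithStats(mm); i=1+s[1:,4].argmax(); cu,cv_=ce[i]+[260,300]; print('lens',s[i],cu,cv_,ray(cu,cv_,T,K,o['tool_pos'][2]-.0322+.062), P[int(cv_),int(cu)])
E
```

```text
[ 0.50359145 -0.06491037  0.20827692]
((318.0, 203.0), (100.0, 100.0), 90.0)
blk depth ((0.5045146346092224, -0.06723500788211823), (0.0762210264801979, 0.07679910212755203), 79.38170623779297) 0.03580391912413272Traceback (most recent call last):
  File "<stdin>", line 12, in <module>
numpy._core._exceptions._UFuncOutputCastingError: Cannot cast ufunc 'bitwise_and' output from dtype('int64') to dtype('bool') with casting rule 'same_kind'
```

View pics/crop3.png

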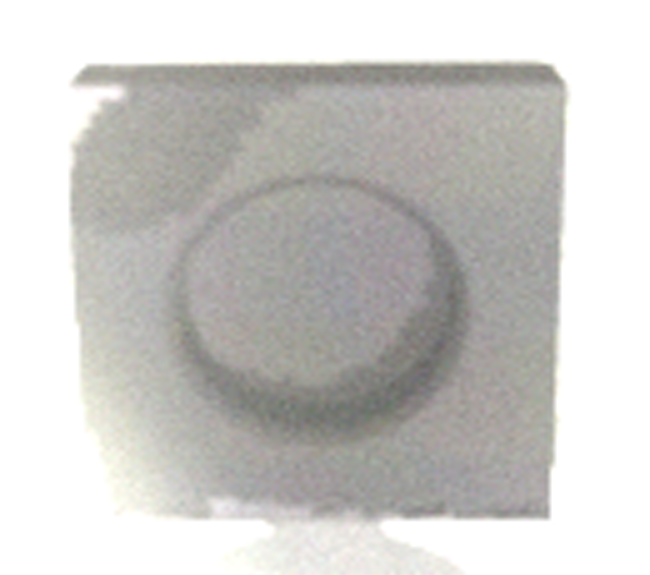

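The crop shows the hole's chamfer rim centred at about (319,310) in the crop, which is image (318.8,207.4).

```bash
python3 - <<'E'
from h import *
from station import ctrl
from scipy.spatial.transform import Rotation as R
p,d,T,K=load('w3'); o=ctrl.get_obs(); P=pts(d,T,K); t=np.array([.5034,-.0652,.2079])
hc=ray(318.8,207.4,T,K,.036); print('hole ray',hc)
h=(P[...,2]<.026)&(P[...,2]>.01); k=np.zeros_like(h); k[180:235,290:350]=1; h&=k
q=P[h]; print('floor',h.sum(),q.min(0),q.max(0),(q.min(0)+q.max(0))/2)
pl=p[330:430,265:378].astype(int); mm=((pl.min(-1)>150)).astype(np.uint8)
n,l,s,ce=cv2.connectedComponentsWithStats(mm); i=1+s[1:,4].argmax(); cu,cv_=ce[i]+[265,330]
ob=ray(cu,cv_,T,K,t[2]-.0322+.062); print('lens',s[i],cu,cv_,ob, P[int(cv_),int(cu)])
k=np.zeros(d.shape,bool); k[250:430,250:390]=1; k&=(P[...,2]>t[2]-.0322)&(np.hypot(*(P[...,:2]-t[:2]).transpose(2,0,1))<.03)
for z in np.arange(.176,.245,.007):
    b=P[k&(abs(P[...,2]-z)<.0035)]
    if len(b)>20: print(z.round(3),len(b),((b.min(0)+b.max(0))/2)[:2].round(4),(b.max(0)-b.min(0))[:2].round(4))
M=R.from_rotvec(o['tool_rot']).as_matrix()
print('ob->hole tool', M.T@(np.r_[hc[:2]-ob[:2],0])*100, 'tcp->hole', M.T@(np.r_[hc[:2]-o['tool_pos'][:2],0])*100, o['tool_pos'],M.round(4)[2])
E
```

```text
hole ray [ 0.5037908  -0.06676381  0.036     ]
floor 2126 [ 0.48623555 -0.0887268   0.01563673] [ 0.52614225 -0.04592335  0.02597426] [ 0.5061889  -0.06732507  0.02080549]
lens [  16   23   79   65 4052] 320.12857847976306 385.0584896347483 [ 0.50393592 -0.06572256  0.2377    ] [ 0.50393143 -0.06576167  0.23766982]
0.176 123 [ 0.494  -0.0649] [0.0191 0.0376]
0.183 513 [ 0.4937 -0.0647] [0.0193 0.037 ]
0.19 448 [ 0.4908 -0.0637] [0.0137 0.0326]
0.197 175 [ 0.4929 -0.0646] [0.0224 0.042 ]
0.204 960 [ 0.4925 -0.0636] [0.0219 0.0503]
0.211 1240 [ 0.493  -0.0637] [0.0223 0.0497]
0.218 1276 [ 0.4923 -0.0635] [0.0214 0.0474]
0.225 4036 [ 0.5014 -0.0648] [0.0397 0.0476]
0.232 2535 [ 0.5017 -0.0652] [0.0331 0.0465]
0.239 7420 [ 0.5038 -0.0668] [0.0331 0.0444]
ob->hole tool [-5.39557042e-03 -1.04993018e-01 -9.01832407e-05] tcp->hole [-0.05454935 -0.17825286 -0.00031346] [ 0.50359145 -0.06491037  0.20827692] [ 3.5e-03  7.0e-04 -1.0e+00]
```

```bash
python3 -m creep '[{"hand":0.3,"translation":[-0.05,-0.12,3],"delta_rot":[0,0,0]},{"hand":0.3,"translation":[0,0,4],"delta_rot":[0,0,0]},{"hand":0.3,"translation":[0,0,4],"delta_rot":[0,0,0]},{"hand":0.3,"translation":[0,0,2],"delta_rot":[0,0,0]},{"hand":0.3,"translation":[0,0,0],"delta_rot":[0,0,0]},{"hand":0.3,"translation":[0,0,0],"delta_rot":[0,0,0]}]'; python3 - <<'E'
from h import *
from station import ctrl
snap(ctrl,'wrist','w4'); print(ctrl.get_obs()['tool_pos'])
E
```

```text
t: 5.3
tool_pos: [0.5054, -0.0666, 0.0812]
tool_rot: [0.297, 3.126, -0.0]
contact_force: [0.1, -1.2, -1.1]
opening: 0.0429
[ 0.50579713 -0.0668644   0.08175187]
```

View pics/w4.png

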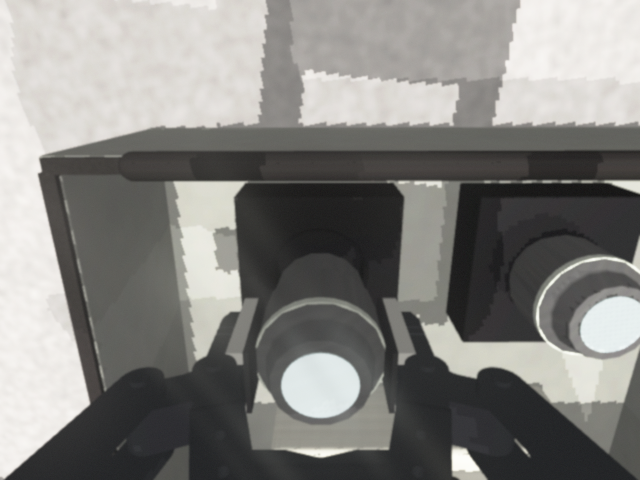

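```bash
python3 - <<'E'
from h import *
from station import ctrl
from scipy.spatial.transform import Rotation as R
p,d,T,K=load('w4'); o=ctrl.get_obs(); P=pts(d,T,K); t=o['tool_pos']; M=R.from_rotvec(o['tool_rot']).as_matrix()
L=(P-t)@M*100  # tool cm
k=np.zeros(d.shape,bool); k[150:300,215:425]=1; k&=(abs(P[...,2]-.036)<.003)
b=L[k]; print('blk top n',k.sum(),'x max(front)',np.percentile(b[:,0],99.5),'y',np.percentile(b[:,1],[.5,99.5]))
for v in (210,230): 
    r=L[v][k[v]]; print(v,r[:,1].min(),r[:,1].max())
for u in (250,320,390):
    r=L[:,u][k[:,u]]; print(u,r[:,0].max())
pl=p[330:430,265:378].astype(int); mm=((pl.min(-1)>150)).astype(np.uint8)
n,l,s,ce=cv2.connectedComponentsWithStats(mm); i=1+s[1:,4].argmax(); cu,cv_=ce[i]+[265,330]
ob=ray(cu,cv_,T,K,t[2]+.0298); print('lens tool',M.T@(ob-t)*100,'depth',L[int(cv_),int(cu)], P[int(cv_),int(cu)])
c=p[170:300,225:420,::-1].astype(float); c=np.clip((c-5)*4,0,255).astype(np.uint8)
cv2.imwrite('pics/crop4.png',cv2.resize(c,None,fx=4,fy=4,interpolation=cv2.INTER_CUBIC))
E
```

```text
blk top n 11536 x max(front) 3.961785859339858 y [-3.83014882  3.71797101]
210 -3.850266570905589 3.705995428164635
230 -3.807621095211438 3.749599261287242
250 3.959504738904522
320 3.961136020913092
390 3.9496497195272875
lens tool [ 0.00759054 -0.00994076 -2.98002496] depth [-0.05385134 -0.0143747  -2.90281924] [ 0.50623161 -0.06708874  0.1107813 ]
```

View pics/crop4.png

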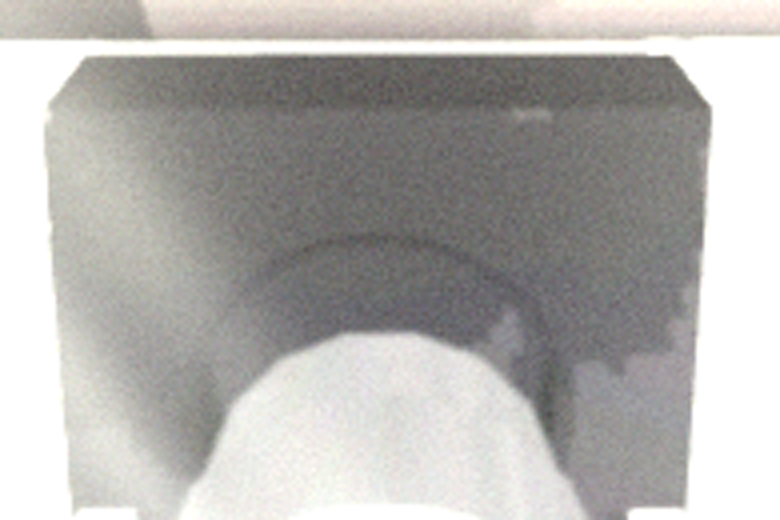

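```bash
python3 -m creep '[{"hand":0.3,"translation":[0.15,-0.04,0],"delta_rot":[0,0,0]},{"hand":0.3,"translation":[0,0,0.5],"delta_rot":[0,0,0]},{"hand":0.3,"translation":[0,0,0.5],"delta_rot":[0,0,0]},{"hand":0.3,"translation":[0,0,0.4],"delta_rot":[0,0,0]},{"hand":0.3,"translation":[0,0,0.3],"delta_rot":[0,0,0]},{"hand":0.3,"translation":[0,0,0],"delta_rot":[0,0,0]}]'; python3 -m creep '[{"hand":0.3,"translation":[0,0,0.3],"delta_rot":[0,0,0]},{"hand":0.3,"translation":[0,0,0.3],"delta_rot":[0,0,0]},{"hand":0.3,"translation":[0,0,0],"delta_rot":[0,0,0]}]'
```

```text
t: 6.1
tool_pos: [0.5029, -0.0672, 0.0629]
tool_rot: [-0.299, -3.127, -0.0]
contact_force: [0.8, 0.3, -2.1]
opening: 0.0425
t: 6.48
tool_pos: [0.503, -0.0671, 0.057]
tool_rot: [-0.299, -3.127, -0.0]
contact_force: [-0.0, 0.5, -1.9]
opening: 0.0424
```

The foot is about 11 mm into the hole with no contact force. Lowering the rest of the way.

```bash
python3 -m creep '[{"hand":0.3,"translation":[0,0,0.3],"delta_rot":[0,0,0]},{"hand":0.3,"translation":[0,0,0.2],"delta_rot":[0,0,0]},{"hand":0.3,"translation":[0,0,0.1],"delta_rot":[0,0,0]},{"hand":0.3,"translation":[0,0,0],"delta_rot":[0,0,0]}]'
```

```text
t: 6.98
tool_pos: [0.5031, -0.0672, 0.0512]
tool_rot: [-0.299, -3.127, -0.0]
contact_force: [-0.4, -0.4, -0.7]
opening: 0.0428
```

```bash
python3 -m creep '[{"hand":0.3,"translation":[0,0,0.1],"delta_rot":[0,0,0]},{"hand":0.3,"translation":[0,0,0],"delta_rot":[0,0,0]}]'; python3 -m creep '[{"hand":0.6,"translation":[0,0,0],"delta_rot":[0,0,0]},{"hand":0.68,"translation":[0,0,0],"delta_rot":[0,0,0]},{"hand":0.68,"translation":[0,0,0],"delta_rot":[0,0,0]}]'; python3 - <<'E'
from h import *
from station import ctrl
snap(ctrl,'wrist','w5')
E
```

```text
t: 7.22
tool_pos: [0.5033, -0.0672, 0.0503]
tool_rot: [0.299, 3.127, 0.0]
contact_force: [-0.4, 0.0, -1.2]
opening: 0.0426
t: 7.6
tool_pos: [0.5035, -0.0673, 0.0506]
tool_rot: [0.299, 3.127, -0.0]
contact_force: [-0.4, 0.2, -0.3]
opening: 0.0584
```

View pics/w5.png

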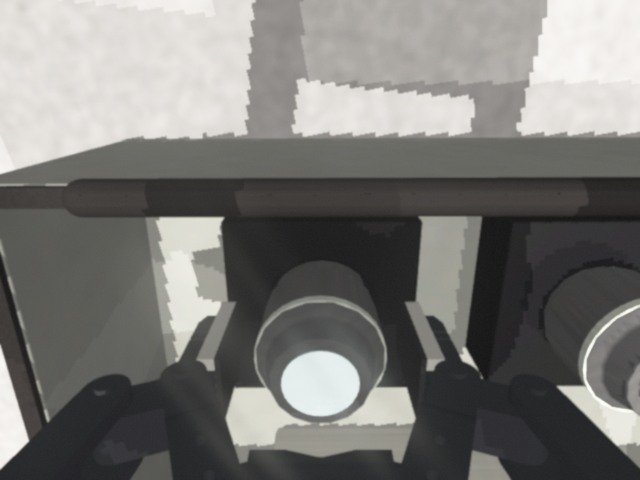

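Released, lens at (320,384) and upright. Lifting out, then checking the seated height.

```bash
python3 -m creep '[{"hand":0.68,"translation":[0,0,-1],"delta_rot":[0,0,0]},{"hand":0.68,"translation":[0,0,-3],"delta_rot":[0,0,0]},{"hand":0.68,"translation":[0,0,-5],"delta_rot":[0,0,0]},{"hand":0.68,"translation":[0,0,-5],"delta_rot":[0,0,0]},{"hand":0.3,"translation":[0,0,-4],"delta_rot":[0,0,0]},{"hand":0,"translation":[0,0,0],"delta_rot":[0,0,0]}]'; python3 - <<'E'
from h import *
from station import ctrl
from scipy.spatial.transform import Rotation as R
p,d,T,K=snap(ctrl,'wrist','w6'); P=pts(d,T,K)
b=(np.hypot(P[...,0]-.504,P[...,1]+.067)<.03)&(P[...,2]>.07)&(P[...,2]<.1)
print('obj top z',np.percentile(P[b][:,2],[5,50,95]), P[b].mean(0))
b=(np.hypot(P[...,0]-.525,P[...,1]-.04)<.03)&(P[...,2]>.07)&(P[...,2]<.1); print('fixed', np.percentile(P[b][:,2],[5,50,95]),P[b].mean(0))
o=ctrl.get_obs(); print(o['tool_pos'],o['tool_rot'],o['q'])
# cover plane again
p,d,T,K=snap(ctrl,'side','s6'); P=pts(d,T,K)
m=(P[...,2]>.13)&(P[...,0]>.55)&(P[...,0]<.95)&(abs(P[...,1])<.25)&(P[...,2]<.4)&(p.min(-1)>110)
q=P[m]; c=q.mean(0); u,s,vt=np.linalg.svd(q-c,full_matrices=False); print('cover',len(q),c,vt[2],s,q.max(0))
E
```

```text
t: 8.4
tool_pos: [0.5055, -0.0678, 0.236]
tool_rot: [0.298, 3.118, -0.003]
contact_force: [0.1, 0.3, -0.6]
opening: 0.0228
obj top z [0.07046056 0.07985484 0.08127041] [ 0.50159291 -0.06729287  0.07837799]
fixed [0.07051941 0.0796914  0.08116654] [0.52226251 0.03871837 0.07826467]
[ 0.50422058 -0.0674877   0.23299215] [ 2.98262492e-01  3.12270973e+00 -1.38725258e-03] [-2.79426576e-01 -2.29987377e-01  1.88836954e+00 -1.40449705e-05
  1.47845667e+00 -1.65977140e+00]
cover 922 [ 0.61940618 -0.09124375  0.29272408] [-0.95738715  0.17264298 -0.23152592] [2.88355915 1.45207666 0.11836673] [0.68111413 0.10413169 0.32687758]
```

View pics/w6.png

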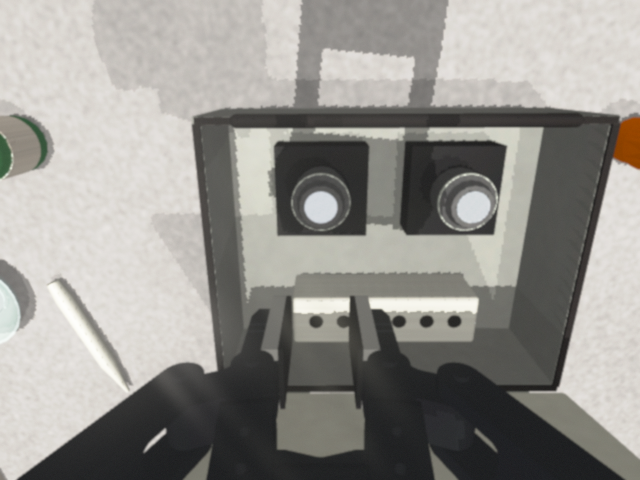

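View pics/s6.png

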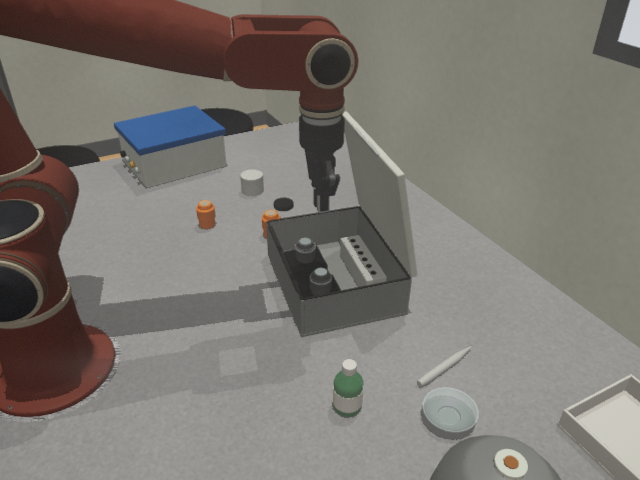

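The objective is seated with its top at 0.080 m, matching the fixed one. In the side view the cover is still standing and the gripper hovers at (325,190). Next I go up, away from the cover, over its edge, and down behind it.

```bash
python3 -m creep '[{"hand":0,"translation":[2,1.5,-3],"delta_rot":[0,0,0]},{"hand":0,"translation":[1,2,-4],"delta_rot":[0,0,0]},{"hand":0,"translation":[0,1.9,-5],"delta_rot":[0,0,0]},{"hand":0,"translation":[0,0,-5],"delta_rot":[0,0,0]},{"hand":0,"translation":[0,0,0],"delta_rot":[0,0,0]}]' ; python3 - <<'E'
from station import ctrl
import numpy as np
o=ctrl.get_obs(); p=o['tool_pos']; C=np.array([.559,-.022]); a=np.radians(-10.9); X=np.array([np.cos(a),np.sin(a)]); Y=np.array([-X[1],X[0]])
print((p[:2]-C)@X,(p[:2]-C)@Y,p[2],o['q'])
E
```

```text
t: 9.12
tool_pos: [0.4849, -0.0084, 0.4038]
tool_rot: [0.297, 3.122, -0.001]
contact_force: [0.0, -0.4, -0.5]
opening: -0.0002
-0.07528512793537603 -0.0006543265045791878 0.40378584925150207 [-1.70900659e-01 -3.31192686e-01  1.69115852e+00 -3.25863922e-05
  1.77593732e+00 -1.55180495e+00]
```

```bash
python3 -m creep '[{"hand":0,"translation":[-3,0,0],"delta_rot":[0,0,0]},{"hand":0,"translation":[-5,0,0],"delta_rot":[0,0,0]},{"hand":0,"translation":[-5,0,0],"delta_rot":[0,0,0]},{"hand":0,"translation":[-5,0,0],"delta_rot":[0,0,0]},{"hand":0,"translation":[-2.5,0,0],"delta_rot":[0,0,0]},{"hand":0,"translation":[0,0,0],"delta_rot":[0,0,0]}]' ; python3 - <<'E'
from station import ctrl
from h import *
o=ctrl.get_obs(); p=o['tool_pos']; C=np.array([.559,-.022]); a=np.radians(-10.9); X=np.array([np.cos(a),np.sin(a)]); Y=np.array([-X[1],X[0]])
print((p[:2]-C)@X,(p[:2]-C)@Y,p[2],o['q'])
snap(ctrl,'side','s7')
E
```

```text
t: 9.88
tool_pos: [0.6855, -0.0477, 0.3953]
tool_rot: [-0.299, -3.12, -0.001]
contact_force: [-1.4, -0.0, -1.1]
opening: -0.0001
0.12911756031598828 -0.0013565175720676287 0.39525253049193165 [-1.77707320e-01  1.59828065e-01  1.24272438e+00 -4.42879360e-05
  1.74640072e+00 -1.55750325e+00]
```

View pics/s7.png

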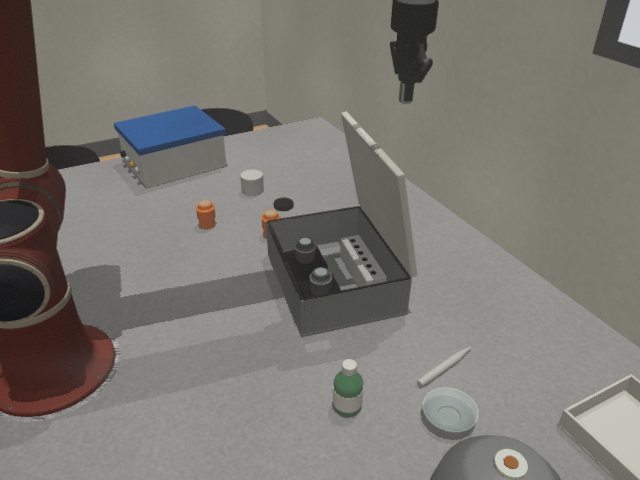

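The tool is behind and above the cover (finger at (407,95)). Descending to contact height and closing the gap.

```bash
python3 -m creep '[{"hand":0,"translation":[0,0,3],"delta_rot":[0,0,0]},{"hand":0,"translation":[0,0,4],"delta_rot":[0,0,0]},{"hand":0,"translation":[0,0,3.6],"delta_rot":[0,0,0]},{"hand":0,"translation":[1.5,0,0],"delta_rot":[0,0,0]},{"hand":0,"translation":[1.2,0,0],"delta_rot":[0,0,0]},{"hand":0,"translation":[0.5,0,0],"delta_rot":[0,0,0]},{"hand":0,"translation":[0.3,0,0],"delta_rot":[0,0,0]},{"hand":0,"translation":[0,0,0],"delta_rot":[0,0,0]}]' ; python3 - <<'E'
from station import ctrl
from h import *
o=ctrl.get_obs(); p=o['tool_pos']; C=np.array([.559,-.022]); a=np.radians(-10.9); X=np.array([np.cos(a),np.sin(a)]); Y=np.array([-X[1],X[0]])
print((p[:2]-C)@X,(p[:2]-C)@Y,p[2],o['q'],o['contact_force'])
snap(ctrl,'side','s8'); snap(ctrl,'wrist','w8')
E
```

```text
t: 10.92
tool_pos: [0.651, -0.0407, 0.295]
tool_rot: [0.299, 3.126, -0.0]
contact_force: [-0.3, 0.2, 0.2]
opening: 0.0001
0.09389109307418073 -0.0009644476942412928 0.29495538667645316 [-1.76432260e-01  8.90878743e-02  1.48261655e+00 -1.67346998e-05
  1.56877325e+00 -1.55679853e+00] [-0.3225936   0.21682831  0.15921733]
```

View pics/s8.png

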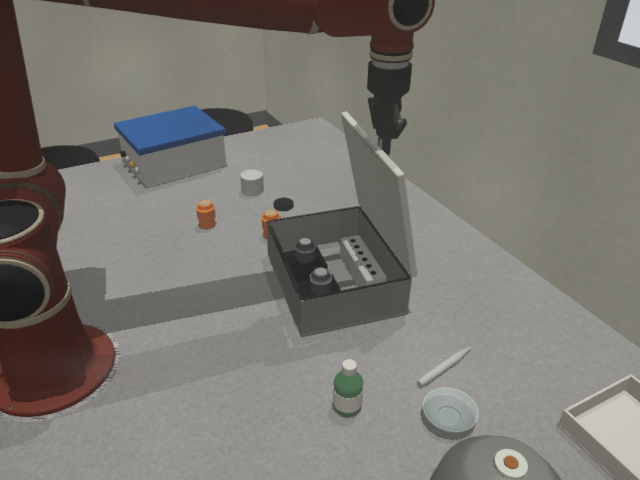

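View pics/w8.png

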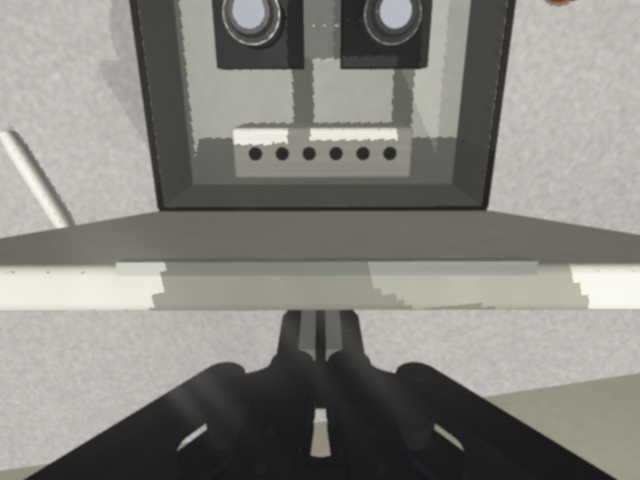

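The wrist view shows the closed fingers at (320,330) just behind the cover's edge and centred. Closing in slowly.

```bash
python3 -m creep '[{"hand":0,"translation":[0.3,0,0.6],"delta_rot":[0,0,0]},{"hand":0,"translation":[0.3,0,0],"delta_rot":[0,0,0]},{"hand":0,"translation":[0.3,0,0],"delta_rot":[0,0,0]},{"hand":0,"translation":[0.2,0,0],"delta_rot":[0,0,0]},{"hand":0,"translation":[0,0,0],"delta_rot":[0,0,0]}]'; python3 -m creep '[{"hand":0,"translation":[0.2,0,0],"delta_rot":[0,0,0]},{"hand":0,"translation":[0.2,0,0],"delta_rot":[0,0,0]},{"hand":0,"translation":[0.2,0,0],"delta_rot":[0,0,0]}]'
```

```text
t: 11.65
tool_pos: [0.6417, -0.039, 0.2875]
tool_rot: [0.299, 3.123, -0.001]
contact_force: [8.0, -1.4, -3.9]
opening: -0.0002
t: 12.02
tool_pos: [0.6361, -0.038, 0.2876]
tool_rot: [0.299, 3.122, -0.001]
contact_force: [8.7, -0.9, -3.6]
opening: 0.0
```

Contact at about 9 N. Following the arc, about 0.2 rad/s.

```bash
python3 -m creep '[{"hand":0,"translation":[0.4,0,0.12],"delta_rot":[0,0,0]},{"hand":0,"translation":[0.41,0,0.12],"delta_rot":[0,0,0]},{"hand":0,"translation":[0.41,0,0.12],"delta_rot":[0,0,0]},{"hand":0,"translation":[0.42,0,0.12],"delta_rot":[0,0,0]},{"hand":0,"translation":[0.45,0,0.15],"delta_rot":[0,0,0]},{"hand":0,"translation":[0.45,0,0.17],"delta_rot":[0,0,0]},{"hand":0,"translation":[0.45,0,0.17],"delta_rot":[0,0,0]},{"hand":0,"translation":[0.44,0,0.18],"delta_rot":[0,0,0]}]'; python3 -m creep '[{"hand":0,"translation":[0.43,0,0.2],"delta_rot":[0,0,0]},{"hand":0,"translation":[0.43,0,0.21],"delta_rot":[0,0,0]},{"hand":0,"translation":[0.42,0,0.22],"delta_rot":[0,0,0]},{"hand":0,"translation":[0.42,0,0.22],"delta_rot":[0,0,0]},{"hand":0,"translation":[0.4,0,0.24],"delta_rot":[0,0,0]},{"hand":0,"translation":[0.4,0,0.25],"delta_rot":[0,0,0]},{"hand":0,"translation":[0.4,0,0.26],"delta_rot":[0,0,0]},{"hand":0,"translation":[0.4,0,0.26],"delta_rot":[0,0,0]}]'; python3 - <<'E'
from station import ctrl
from h import *
o=ctrl.get_obs(); p=o['tool_pos']; C=np.array([.559,-.022]); a=np.radians(-10.9); X=np.array([np.cos(a),np.sin(a)])
print((p[:2]-C)@X-.011,p[2]-.008)
snap(ctrl,'side','s9')
E
```

```text
t: 13.02
tool_pos: [0.6026, -0.0316, 0.277]
tool_rot: [0.299, 3.121, -0.001]
contact_force: [9.4, -1.3, -1.5]
opening: -0.0003
t: 14.02
tool_pos: [0.5701, -0.0254, 0.259]
tool_rot: [0.299, 3.121, -0.002]
contact_force: [7.0, -1.5, 0.6]
opening: 0.0001
0.0005361969856452313 0.2510230227582647
```

View pics/s9.png

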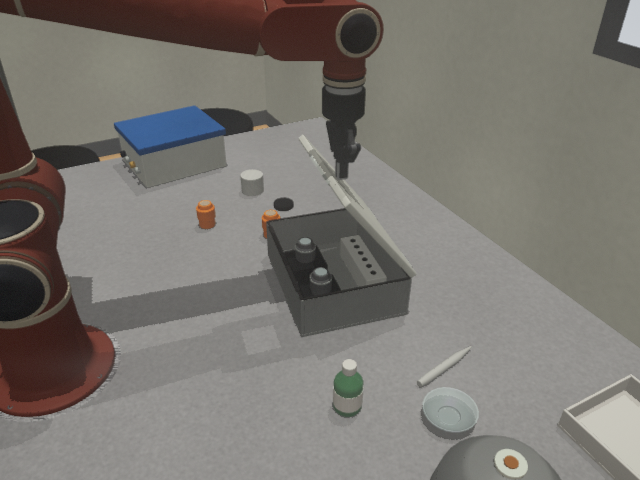

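Exactly on the arc: the cover is at about 0.9 rad, with the finger at (342,170). Continuing.

```bash
python3 -m creep '[{"hand":0,"translation":[0.38,0,0.28],"delta_rot":[0,0,0]},{"hand":0,"translation":[0.38,0,0.29],"delta_rot":[0,0,0]},{"hand":0,"translation":[0.37,0,0.3],"delta_rot":[0,0,0]},{"hand":0,"translation":[0.37,0,0.3],"delta_rot":[0,0,0]},{"hand":0,"translation":[0.35,0,0.32],"delta_rot":[0,0,0]},{"hand":0,"translation":[0.34,0,0.33],"delta_rot":[0,0,0]},{"hand":0,"translation":[0.34,0,0.33],"delta_rot":[0,0,0]},{"hand":0,"translation":[0.34,0,0.34],"delta_rot":[0,0,0]}]'; python3 -m creep '[{"hand":0,"translation":[0.32,0,0.35],"delta_rot":[0,0,0]},{"hand":0,"translation":[0.31,0,0.36],"delta_rot":[0,0,0]},{"hand":0,"translation":[0.31,0,0.36],"delta_rot":[0,0,0]},{"hand":0,"translation":[0.3,0,0.37],"delta_rot":[0,0,0]},{"hand":0,"translation":[0.28,0,0.38],"delta_rot":[0,0,0]},{"hand":0,"translation":[0.27,0,0.39],"delta_rot":[0,0,0]},{"hand":0,"translation":[0.27,0,0.39],"delta_rot":[0,0,0]},{"hand":0,"translation":[0.26,0,0.4],"delta_rot":[0,0,0]}]'; python3 - <<'E'
from station import ctrl
from h import *
o=ctrl.get_obs(); p=o['tool_pos']; C=np.array([.559,-.022]); a=np.radians(-10.9); X=np.array([np.cos(a),np.sin(a)])
print((p[:2]-C)@X-.011,p[2]-.008)
snap(ctrl,'side','s10')
E
```

```text
t: 15.08
tool_pos: [0.5417, -0.02, 0.2347]
tool_rot: [0.299, 3.121, -0.002]
contact_force: [5.6, -1.2, 1.9]
opening: -0.0001
t: 16.08
tool_pos: [0.5171, -0.015, 0.2032]
tool_rot: [0.299, 3.127, -0.0]
contact_force: [3.5, -1.8, 2.0]
opening: 0.0001
-0.05346255794765552 0.1951884101190606
```

View pics/s10.png

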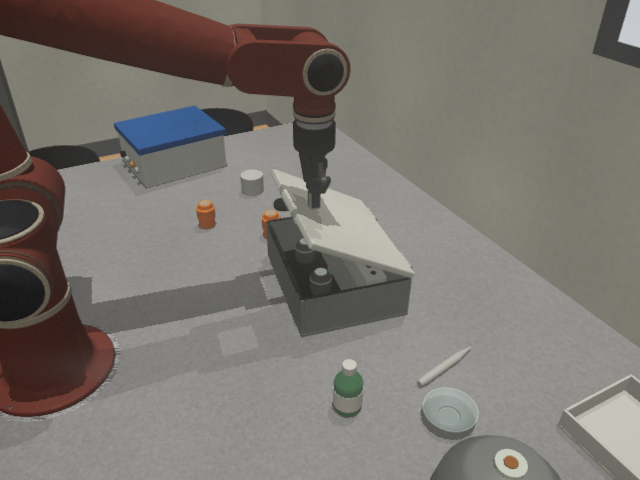

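```bash
python3 -m creep '[{"hand":0,"translation":[0.22,0,0.41],"delta_rot":[0,0,0]},{"hand":0,"translation":[0.22,0,0.42],"delta_rot":[0,0,0]},{"hand":0,"translation":[0.2,0,0.42],"delta_rot":[0,0,0]},{"hand":0,"translation":[0.2,0,0.42],"delta_rot":[0,0,0]},{"hand":0,"translation":[0.18,0,0.43],"delta_rot":[0,0,0]},{"hand":0,"translation":[0.18,0,0.43],"delta_rot":[0,0,0]},{"hand":0,"translation":[0.17,0,0.44],"delta_rot":[0,0,0]},{"hand":0,"translation":[0.17,0,0.44],"delta_rot":[0,0,0]}]'; python3 -m creep '[{"hand":0,"translation":[0.15,0,0.45],"delta_rot":[0,0,0]},{"hand":0,"translation":[0.15,0,0.45],"delta_rot":[0,0,0]},{"hand":0,"translation":[0.13,0,0.46],"delta_rot":[0,0,0]},{"hand":0,"translation":[0.13,0,0.46],"delta_rot":[0,0,0]},{"hand":0,"translation":[0.1,0,0.4],"delta_rot":[0,0,0]},{"hand":0,"translation":[0.1,0,0.4],"delta_rot":[0,0,0]},{"hand":0,"translation":[0.05,0,0.3],"delta_rot":[0,0,0]},{"hand":0,"translation":[0.05,0,0.3],"delta_rot":[0,0,0]}]'; python3 - <<'E'
from station import ctrl
from h import *
o=ctrl.get_obs(); p=o['tool_pos']; C=np.array([.559,-.022]); a=np.radians(-10.9); X=np.array([np.cos(a),np.sin(a)])
print((p[:2]-C)@X-.011,p[2]-.008)
snap(ctrl,'side','s11')
E
```

```text
t: 17.12
tool_pos: [0.5018, -0.0118, 0.1688]
tool_rot: [-0.299, -3.127, -0.001]
contact_force: [-1.1, -0.5, 4.3]
opening: -0.0002
t: 18.12
tool_pos: [0.4935, -0.0104, 0.1367]
tool_rot: [-0.299, -3.127, 0.0]
contact_force: [-2.0, 1.1, 3.4]
opening: 0.0001
-0.07751374580282946 0.12870439731942704
```

View pics/s11.png

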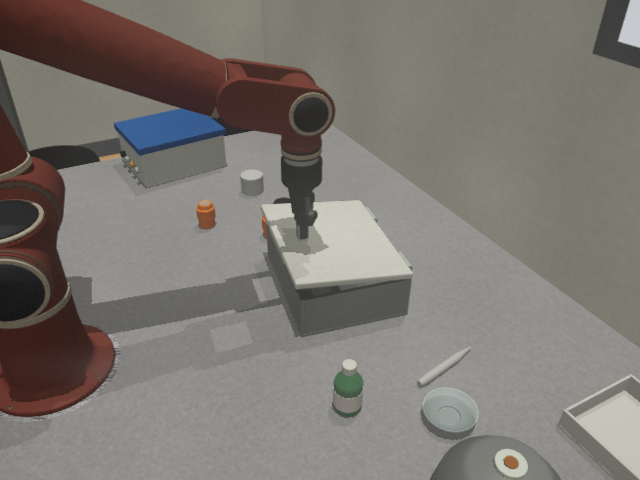

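The cover is nearly shut (~0.12 rad), with the finger at (303,235). Going slowly from here.

```bash
python3 -m creep '[{"hand":0,"translation":[0.03,0,0.25],"delta_rot":[0,0,0]},{"hand":0,"translation":[0.03,0,0.25],"delta_rot":[0,0,0]},{"hand":0,"translation":[0.02,0,0.25],"delta_rot":[0,0,0]},{"hand":0,"translation":[0.02,0,0.2],"delta_rot":[0,0,0]},{"hand":0,"translation":[0.02,0,0.2],"delta_rot":[0,0,0]},{"hand":0,"translation":[0.02,0,0.2],"delta_rot":[0,0,0]}]'; python3 -m creep '[{"hand":0,"translation":[0,0,0.15],"delta_rot":[0,0,0]},{"hand":0,"translation":[0,0,0.1],"delta_rot":[0,0,0]},{"hand":0,"translation":[0,0,0.1],"delta_rot":[0,0,0]}]'
```

```text
t: 18.92
tool_pos: [0.4921, -0.0102, 0.1233]
tool_rot: [-0.299, -3.127, 0.0]
contact_force: [-1.3, 0.5, 2.5]
opening: 0.0002
t: 19.3
tool_pos: [0.4922, -0.0101, 0.1199]
tool_rot: [0.299, 3.127, -0.0]
contact_force: [-2.4, -0.3, 2.1]
opening: 0.0
```

```bash
python3 -m creep '[{"hand":0,"translation":[0,0,0.08],"delta_rot":[0,0,0]},{"hand":0,"translation":[0,0,0.08],"delta_rot":[0,0,0]},{"hand":0,"translation":[0,0,0],"delta_rot":[0,0,0]}]'; python3 -m creep '[{"hand":0,"translation":[0,0,0.08],"delta_rot":[0,0,0]},{"hand":0,"translation":[0,0,0],"delta_rot":[0,0,0]}]';  python3 -m creep '[{"hand":0,"translation":[0,0,0.08],"delta_rot":[0,0,0]},{"hand":0,"translation":[0,0,0],"delta_rot":[0,0,0]}]'
```

```text
t: 19.68
tool_pos: [0.4923, -0.0101, 0.1183]
tool_rot: [0.299, 3.127, -0.0]
contact_force: [-0.8, 0.7, 1.3]
opening: -0.0001
t: 19.92
tool_pos: [0.4923, -0.0101, 0.1176]
tool_rot: [0.299, 3.127, -0.0]
contact_force: [-1.3, 0.1, 3.0]
opening: -0.0003
t: 20.18
tool_pos: [0.4923, -0.0101, 0.1171]
tool_rot: [-0.299, -3.127, 0.0]
contact_force: [-3.2, 0.0, 4.5]
opening: -0.0002
```

```bash
for i in 1 2 3; do :; done; python3 -m creep '[{"hand":0,"translation":[0,0,0.08],"delta_rot":[0,0,0]},{"hand":0,"translation":[0,0,0],"delta_rot":[0,0,0]}]'; python3 -m creep '[{"hand":0,"translation":[0,0,0.08],"delta_rot":[0,0,0]},{"hand":0,"translation":[0,0,0],"delta_rot":[0,0,0]}]';  python3 -m creep '[{"hand":0,"translation":[0,0,0.08],"delta_rot":[0,0,0]},{"hand":0,"translation":[0,0,0],"delta_rot":[0,0,0]}]'
```

```text
t: 20.42
tool_pos: [0.4922, -0.0101, 0.1165]
tool_rot: [-0.299, -3.127, 0.0]
contact_force: [-2.9, -0.3, 6.2]
opening: -0.0001
t: 20.68
tool_pos: [0.4922, -0.0101, 0.1159]
tool_rot: [-0.299, -3.127, 0.0]
contact_force: [-5.7, 0.6, 7.5]
opening: -0.0
t: 20.92
tool_pos: [0.4922, -0.0101, 0.1154]
tool_rot: [-0.299, -3.127, 0.0]
contact_force: [-6.0, 1.5, 9.2]
opening: 0.0001
```

```bash
python3 -m creep '[{"hand":0,"translation":[0,0,0.08],"delta_rot":[0,0,0]},{"hand":0,"translation":[0,0,0],"delta_rot":[0,0,0]}]'; python3 -m creep '[{"hand":0,"translation":[0,0,0.08],"delta_rot":[0,0,0]},{"hand":0,"translation":[0,0,0],"delta_rot":[0,0,0]}]'
```

```text
t: 21.18
tool_pos: [0.4921, -0.0101, 0.1149]
tool_rot: [-0.298, -3.126, 0.0]
contact_force: [-7.2, 0.6, 10.9]
opening: 0.0
t: 21.42
tool_pos: [0.4921, -0.0101, 0.1144]
tool_rot: [-0.298, -3.126, 0.0]
contact_force: [-7.2, 0.5, 12.0]
opening: -0.0001
```

```bash
python3 -m creep '[{"hand":0,"translation":[0,0,0.08],"delta_rot":[0,0,0]},{"hand":0,"translation":[0,0,0],"delta_rot":[0,0,0]}]'
```

```text
t: 21.68
tool_pos: [0.4921, -0.0101, 0.114]
tool_rot: [-0.298, -3.126, 0.0]
contact_force: [-10.0, 0.6, 14.1]
opening: -0.0002
```

```bash
python3 -m creep '[{"hand":0,"translation":[0,0,0.06],"delta_rot":[0,0,0]},{"hand":0,"translation":[0,0,0],"delta_rot":[0,0,0]}]'; python3 - <<'E'
from station import ctrl
from h import *
p,d,T,K=snap(ctrl,'side','s12'); P=pts(d,T,K)
o=ctrl.get_obs(); print(o['tool_pos'],o['contact_force'])
C=np.array([.559,-.022]); a=np.radians(-10.9); X=np.array([np.cos(a),np.sin(a)]); Y=np.array([-X[1],X[0]])
q=P[...,:2]-C; cx=q@X; cy=q@Y
m=(abs(P[...,2]-.108)<.01)&(cx>-.11)&(cx<.09)&(abs(cy)<.13)&(p.min(-1)>110)&(np.hypot(cx+.07,cy)>.06)
A=np.c_[cx[m],np.ones(m.sum())]; print(m.sum(),np.linalg.lstsq(A,P[m][:,2],rcond=None)[0])
E
```

```text
t: 21.92
tool_pos: [0.4921, -0.0101, 0.114]
tool_rot: [-0.298, -3.126, 0.0]
contact_force: [-11.6, 1.6, 18.4]
opening: 0.0003
[ 0.49209538 -0.01005756  0.11394398] [-10.44955275   2.03188274  17.9721583 ]
5407 [0.00056831 0.10737106]
```

View pics/s12.png

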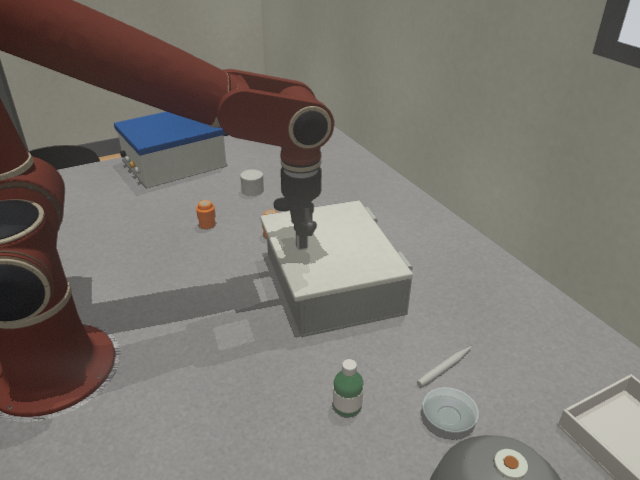

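Hard stop reached: z no longer drops (0.1140, as predicted for home), the force rose to 18 N, and the cover plane is level (slope 0.0006). Easing off and retreating.

```bash
python3 -m creep '[{"hand":0,"translation":[0,0,-0.2],"delta_rot":[0,0,0]},{"hand":0,"translation":[0,0,-0.4],"delta_rot":[0,0,0]},{"hand":0,"translation":[0,0,-1],"delta_rot":[0,0,0]},{"hand":0,"translation":[0,0,-3],"delta_rot":[0,0,0]},{"hand":0,"translation":[0,0,-5],"delta_rot":[0,0,0]},{"hand":0,"translation":[2,0,-4],"delta_rot":[0,0,0]},{"hand":0,"translation":[3,0,-2],"delta_rot":[0,0,0]},{"hand":0,"translation":[0,0,0],"delta_rot":[0,0,0]}]'; python3 -m creep '[{"hand":0,"translation":[0,0,0],"delta_rot":[0,0,0]},{"hand":0,"translation":[0,0,0],"delta_rot":[0,0,0]},{"hand":0,"translation":[0,0,0],"delta_rot":[0,0,0]},{"hand":0,"translation":[0,0,0],"delta_rot":[0,0,0]},{"hand":0,"translation":[0,0,0],"delta_rot":[0,0,0]},{"hand":0,"translation":[0,0,0],"delta_rot":[0,0,0]},{"hand":0,"translation":[0,0,0],"delta_rot":[0,0,0]},{"hand":0,"translation":[0,0,0],"delta_rot":[0,0,0]}]';python3 - <<'E'
from station import ctrl
from h import *
C=np.array([.559,-.022]); a=np.radians(-10.9); X=np.array([np.cos(a),np.sin(a)]); Y=np.array([-X[1],X[0]])
for n in ('side','wrist','scene'):
    p,d,T,K=snap(ctrl,n,n+'13'); P=pts(d,T,K)
    q=P[...,:2]-C; cx=q@X; cy=q@Y
    m=(abs(P[...,2]-.108)<.012)&(cx>-.11)&(cx<.09)&(abs(cy)<.13)&(p.min(-1)>110)
    A=np.c_[cx[m],np.ones(m.sum())]; print(n,m.sum(),np.linalg.lstsq(A,P[m][:,2],rcond=None)[0])
print(ctrl.get_obs()['contact_force'])
E
```

```text
t: 22.98
tool_pos: [0.4435, -0.0006, 0.2704]
tool_rot: [0.298, 3.121, -0.001]
contact_force: [-0.2, 0.3, -0.0]
opening: -0.0003
t: 23.98
tool_pos: [0.4431, -0.0006, 0.2675]
tool_rot: [0.299, 3.127, -0.0]
contact_force: [0.2, 0.1, 0.4]
opening: 0.0003
side 7309 [1.89695754e-05 1.07447987e-01]
wrist 43853 [-9.40337541e-05  1.05819928e-01]
scene 7067 [0.00035662 0.106449  ]
[-0.27605813  0.53306223 -0.47208939]
```

View pics/side13.png

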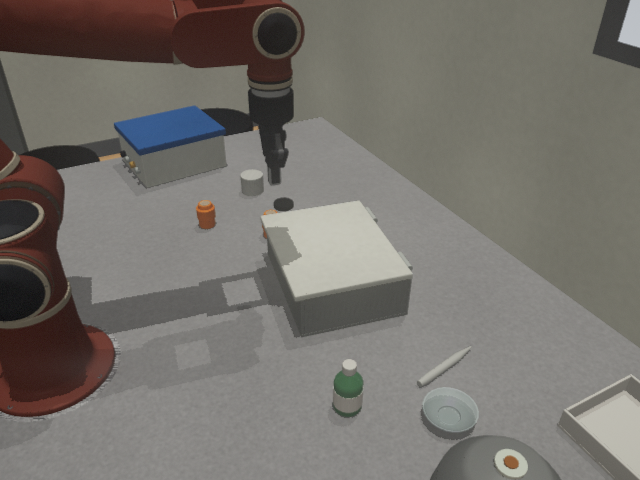

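View pics/scene13.png

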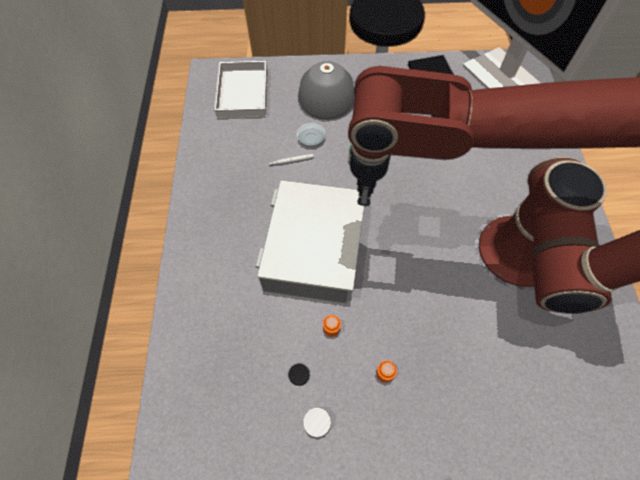

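The cover stays level (slope under 0.0004 rad in all three views) 1 s after the tool left it. The look-alikes at (332,324) and (387,371), the cap and tin are where they were, and the gripper touches nothing.

```bash
python3 -c "
from station import ctrl
print(ctrl.finish_job())"
```

```text
the job is handed in; nothing more can be done
None
```

I stood the dark objective upright in the empty right-hand seat and let go. I then lowered the cover from behind along its arc at about 0.2 rad/s, slower near the seal, and pressed it onto its hard stop. The job is handed in at about 24 s.

**Objective:** its top measured 0.080 m before the cover came down, the same as the fixed one beside it.

**Pressing home:** at the hard stop the wrist sensor read about 18 N down and 11 N sideways (about 22 N in all, under the 35 N limit). It built up gradually.

**Cover:** more than a second after the tool left it, the cover was still level. The slope was 0.0004 rad or less in all three camera views, and its top was at 0.106–0.107 m against 0.106 m expected.

**Bystanders:** the orange look-alikes, cap, tin, handpiece and dish looked unmoved in the last pictures; the bottle too, though the arm hid it in the last overhead view. I checked these by eye and did not measure them again.

No check failed. The one disagreement was about the seat: the wrist estimates differed by 1–2 mm, so I corrected the position just above the hole. The objective then went in without contact force.

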